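Shake up a varnish bottle on the touch mixer

TASK

A wire spool has been left standing on the pad of the touch mixer: stand it upright in the long spool tray beside the other spool. Then take the round bottle with the sloping shoulder and narrow cap out of the crate, press it upright and centred onto the mixer's sprung pad until the pad is fully down, keep it down for a good second, and finally stand the bottle upright wholly on the square rubber mat. Never tip the bottle over, and leave the jar, the square canister, the spare spool and the choke ring where they are.

Things in the scene. Friction and masses are not known exactly. Their poses are not given: they have to be found in the camera images.
- mixer: Touch mixer, fixed: grey housing 170 x 170 mm, top 70 mm above the bench, a round sprung pad in the middle of its top. Two upright steel guard cheeks at y = +-73 mm (6 mm thick, 110 mm long along x, up to 170 mm above the bench, 140 mm clear between them); open towards -x, +x and above. Origin: centre of the underside, z up.
- pad (a joint): Downward travel of the sprung pad in m: 0 = up, 0.012 = fully down on its stop. About 6 N starts it moving, about 14 N takes it fully down; the weight of the spool or of the bottle alone does not press it down.
- pad_top (a point): Centre of the pad's flat upper face (black rubber disc, 76 mm diameter); moves with the pad; 94 mm above the bench when up, 82 mm when fully down.
- spool: The wire spool that stands on the mixer's pad at the start: 75 mm tall, black flanges 62 mm diameter and 8 mm thick at the foot and at the top, copper winding 50 mm diameter between them, about 0.3 kg. Origin: centre of the underside; z is its axis, up.
- spool_spare: Another spool of the same shape and size, standing in the tray from the start at any place along it; leave it where it is. Origin: centre of the underside, z up.
- tray: Long open spool tray of grey plastic, fixed to the bench: 280 mm (its x) by 110 mm (its y), 35 mm high, walls and floor 5 mm, so inside 270 x 100 mm. Origin: centre of the underside, z up. Left or right of the mixer.
- crate: Long open plywood crate, fixed to the bench: 280 mm (its x) by 110 mm (its y), 45 mm high, walls and floor 5 mm. The bottle, jar and canister stand in it in a row along its x, about 82 mm apart, in any order. Origin: centre of the underside, z up. On the other side of the mixer from the tray.
- bottle: The bottle to be mixed, white plastic, about 0.36 kg: round straight body 56 mm diameter up to 118 mm, then a sloping shoulder to 132 mm, then a narrow grey cap 34 mm diameter up to 152 mm; the tallest thing in the crate. Origin: centre of the underside, z up along its axis.
- jar: Bystander in the crate: round white jar 58 mm diameter with a wide grey lid 62 mm diameter, 105 mm tall in all. Origin: centre of the underside, z up.
- canister: Bystander in the crate: square white canister 58 x 58 mm, 110 mm tall, with a grey cap 34 mm diameter up to 125 mm. Origin: centre of the underside, z up.
- choke: Bystander: copper-coloured choke ring lying flat on the bench in front of the mixer, 84 mm outer and 40 mm inner diameter, 35 mm high. Origin: centre of the underside, z up.
- mat: Square black rubber mat 120 x 120 mm, 5 mm thick, fixed to the bench in front of the mixer, to its left or right. Origin: centre of the underside, z up, x and y along its sides.
Mind the look-alikes: they are no part of the job. Leave any purple, red or yellow look-alike of the bottle alone.

How it is judged:
By the outcome, as a careful person would: the job done as asked, in the order asked, and still so for the second after the job is handed in, with the robot touching nothing.
It also fails if it takes over 67 s, if anything falls off the work surface, if the arm or the gripper's body presses on something with over 40 N, if the wrist force passes 120 N, or if a joint passes its speed limit or range.

ROBOT

A 7-joint arm with a two-finger parallel gripper is mounted at the origin on the work surface. World frame = base frame: x ahead of the robot, y to its left, z up, the work surface at z = 0. Lengths are in mm, angles in rad, forces in N, time in s.
With the tool pointing down it reaches from about 400 to 875 mm from the base axis. Payload 4.4 kg.
Tool frame: the origin (TCP) lies between the finger pads; the fingertips stand 11 mm ahead of it and the grasp point (between the pads) lies 8 mm behind it (env.tip_reach is the distance from the TCP to the fingertips, in mm); z points along the fingers, y is the line along which they close (so a half turn about z gives the same grasp; the last joint's range is limited). The gripper opens to 85 mm and grips with 20 to 120 N. Pads are 22 mm wide; open, the fingers measure 114 mm over their backs; the gripper's body (76 mm by 85 mm) begins 54 mm behind the grasp point. The pads swing forward as they close: fully open they stand 13 mm farther back than shut.
Start: joints at [1.108, 0.628, 0.038, 1.517, -0.027, 0.996, -0.02], TCP at [251.233, -599.5, 242.313] pointing down, gripper open.
Joint ranges: [-3.06, 3.06], [-0.37, 2.12], [-1.25, 1.32], [0.18, 2.47], [-1.1, 4.24], [0.23, 1.98], [-2.94, 2.94]. Speed limits (rad/s): [2.57, 2.57, 3.14, 3.14, 3.14, 3.14, 3.14].

INTERFACE

Orientations are given as a unit quaternion [w, x, y, z].
In Python, from rig import env, cams, spotter gives the robot as it stands.
- The arm moves only by the shell command python3 -m handwheel 'ROWS'. ROWS is JSON, a list of rows, each a list of 3 entries, a list of its own where there are three numbers: the shift along the tool's x, y, z normalised to -1 to 1, where 1 is 0.04 m, then the turn, a rotation vector about the tool's x, y, z normalised to -1 to 1, where 1 is 0.12 rad, then the opening, from -1 (shut) to 1 (fully open). A call has 1 to 12 rows; each row shifts and turns the commanded pose from where the row before left it, along the tool's axes as they then stand; what a row does not reach is not made up. A row lasts 1/12 s, in which the tool goes at most 41.7 mm and 7.16 degrees, less where a joint would pass 70% of its speed; a pose out of reach is approached as far as the arm can. A call with a number of a shift or a turn outside -1 to 1 is refused whole. A call with a gripper value outside its range is refused whole. The fingers move at their own pace and stop on an object; the grip force is fixed at half the most. Time passes only in rows, so rows that do not move let the fingers close. It gives the time, the measured TCP pose, the force, the opening and the grip force at its end, in the units of the state.
- env.get_state(): the state, without advancing time (a new reading comes with each control period).
- cams.read_camera(name): name is "scene" or "top"; returns the picture (384x512x3 uint8, red, green, blue); there is no depth.
- cams.camera_model(name): a dict with "mtx" (3x3 intrinsics, pixels), "world_from_camera" (4x4, takes a point from camera to world coordinates). Camera axes: x right, y down, z forward; pixel columns grow to the right and rows downward; lengths in mm; the calibration is good to about 2 mm. A picture is of the moment at which its call begins. camera_model takes no time and is no camera call.
- env.sign_off(): hands the job in; it is judged then, once.
Trained networks look in the newest picture that a camera, given by its name, has taken for a name from the list of things; names that differ only in an ending like _2 or _b are one class to them, and where a whole thing is asked for, a point or a joint stands for the part that bears it (a point fixed in the world has none). Each returns a list of dicts, best first, with "score" (0 to 1); they miss things now and then, are a little off and sometimes report something else, mostly with a low value. They report only what shows in the picture. A call takes as long as a camera call. They do not tell look-alikes from the thing itself.
- spotter.find_in(camera, target): "extent" ([left, top, right, bottom] in pixels, round what is visible of it).
- spotter.mark_of(camera, target): "at" ([row, column] in pixels: a listed point, or the origin of a listed thing).
The state is a dict: "time": time; "qpos": joint angles; "joint_velocities": joint speeds; "tau": joint torques, N m; "eef_pos": TCP position; "eef_rot": TCP orientation; "contact_force": force on the tool from outside, world axes, zero at the start; "ft_torque": the same for the moment, N m; "opening": finger opening in mm; "gripper_force": force on a finger pad.
Only numpy, scipy, OpenCV 4.12 (cv2) and the standard library are available. Lean on these libraries where they do the work, as an engineer would, in place of code of your own. Each camera call takes 0.05 s, during which the arm holds its last target. There are 200 camera calls.

## Working session

There is one attempt and no reset: what is moved stays moved. The work goes in short steps, Python scripts to look and compute and a shell command to move; the robot and the scene stay as the last step left them, time stands still between calls to the robot, and variables do not carry over. Pictures are saved under pics/ and viewed, at most 10 in all, crops included, and the job is handed in when it is done.

```bash
mkdir -p pics; ls
cat > look.py <<'E'
import sys,cv2,numpy as np
from rig import env,cams,spotter
E
python3 - <<'E'
from look import *
import json
for c in ("scene","top"):
    im=cams.read_camera(c); cv2.imwrite(f"pics/{c}0.png",im[:,:,::-1])
    m=cams.camera_model(c); print(c,np.round(m["mtx"],1).tolist(),np.round(m["world_from_camera"],3).tolist())
    for t in "mixer pad_top spool spool_spare tray crate bottle jar canister choke mat".split():
        print(t,[(np.round(d["at"]).tolist(),round(d["score"],2)) for d in spotter.mark_of(c,t)][:4],[(np.round(d["extent"]).tolist(),round(d["score"],2)) for d in spotter.find_in(c,t)][:3])
s=env.get_state();print(s["time"],s["eef_pos"],s["eef_rot"],s["opening"])
E
```

```text
pics
scene [[488.3, 0.0, 253.3], [0.0, 488.3, 187.8], [0.0, 0.0, 1.0]] [[-0.715, 0.47, -0.517, 1159.964], [0.699, 0.482, -0.528, 788.434], [0.001, -0.739, -0.673, 1036.296], [0.0, 0.0, 0.0, 1.0]]
mixer [([247.0, 206.0], 0.82)] [([162.0, 184.0, 250.0, 280.0], 0.83)]
pad_top [([221.0, 205.0], 0.75)] [([190.0, 219.0, 216.0, 239.0], 0.61)]
spool [([224.0, 204.0], 0.78)] [([190.0, 194.0, 217.0, 228.0], 0.93)]
spool_spare [([164.0, 176.0], 0.64)] [([163.0, 144.0, 188.0, 170.0], 0.96)]
tray [([172.0, 169.0], 0.81)] [([124.0, 139.0, 212.0, 197.0], 0.92)]
crate [([265.0, 309.0], 0.91)] [([259.0, 232.0, 360.0, 309.0], 0.95)]
bottle [([226.0, 349.0], 0.94), ([278.0, 363.0], 0.9), ([248.0, 328.0], 0.66), ([240.0, 380.0], 0.62)] [([322.0, 208.0, 345.0, 257.0], 0.91), ([310.0, 174.0, 336.0, 216.0], 0.84), ([352.0, 235.0, 387.0, 288.0], 0.82)]
jar [([264.0, 305.0], 0.83)] [([299.0, 231.0, 325.0, 278.0], 0.97)]
canister [([285.0, 285.0], 0.59)] [([270.0, 246.0, 309.0, 292.0], 0.94)]
choke [([225.0, 270.0], 0.88)] [([253.0, 204.0, 286.0, 235.0], 0.96)]
mat [([185.0, 222.0], 0.92)] [([202.0, 168.0, 24
[... 784 characters left out ...]
.0, 160.0], 0.74)] [([130.0, 123.0, 182.0, 234.0], 0.78)]
bottle [([212.0, 107.0], 0.9), ([248.0, 198.0], 0.9), ([262.0, 166.0], 0.77), ([212.0, 164.0], 0.72)] [([75.0, 191.0, 116.0, 224.0], 0.94), ([183.0, 232.0, 209.0, 259.0], 0.94), ([130.0, 123.0, 182.0, 236.0], 0.67)]
jar [([180.0, 160.0], 0.93)] [([137.0, 157.0, 170.0, 188.0], 0.76)]
canister [([148.0, 160.0], 0.82)] [([140.0, 125.0, 176.0, 158.0], 0.68)]
choke [] [([217.0, 174.0, 255.0, 215.0], 0.85)]
mat [([201.0, 325.0], 0.87)] [([375.0, 164.0, 406.0, 195.0], 0.73), ([296.0, 173.0, 354.0, 229.0], 0.59)]
2.3 [ 251.24301917 -599.49589878  242.29865486] [-9.02000581e-06  9.80382431e-01  1.97104765e-01  2.33919008e-05] 85.43479857282419
```

View pictures.

View pics/scene0.png

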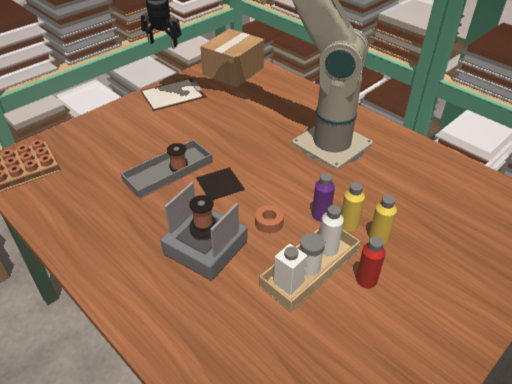

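View pics/top0.png

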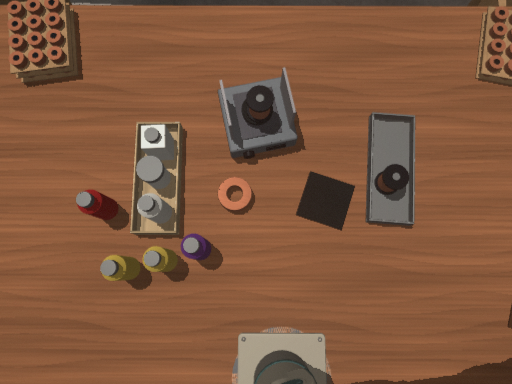

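Run:
```python
import cv2
s=cv2.imread("pics/scene0.png");t=cv2.imread("pics/top0.png")
cv2.imwrite("pics/sc.png",cv2.resize(s[130:320,120:380],None,fx=3,fy=3,interpolation=cv2.INTER_CUBIC))
cv2.imwrite("pics/tc.png",cv2.resize(t[60:260,125:425],None,fx=2.6667,fy=2.6667,interpolation=cv2.INTER_CUBIC))
```

```text
(no output)
```

View pics/sc.png

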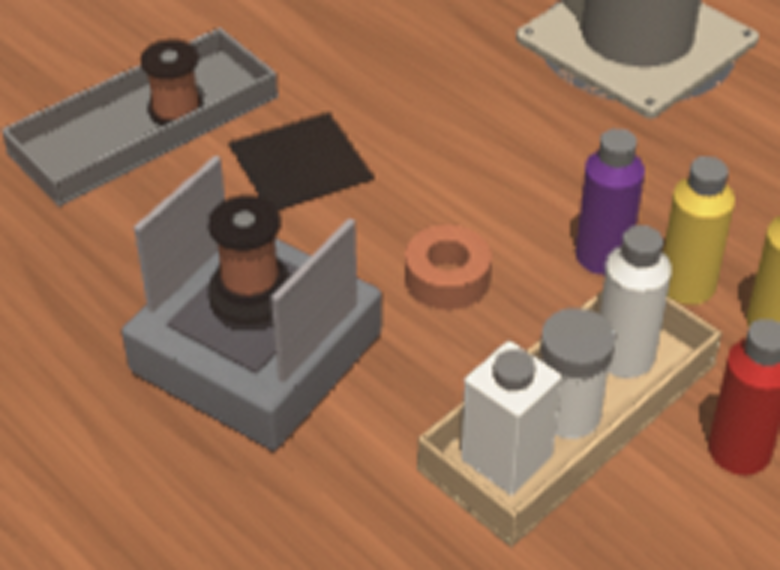

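View pics/tc.png

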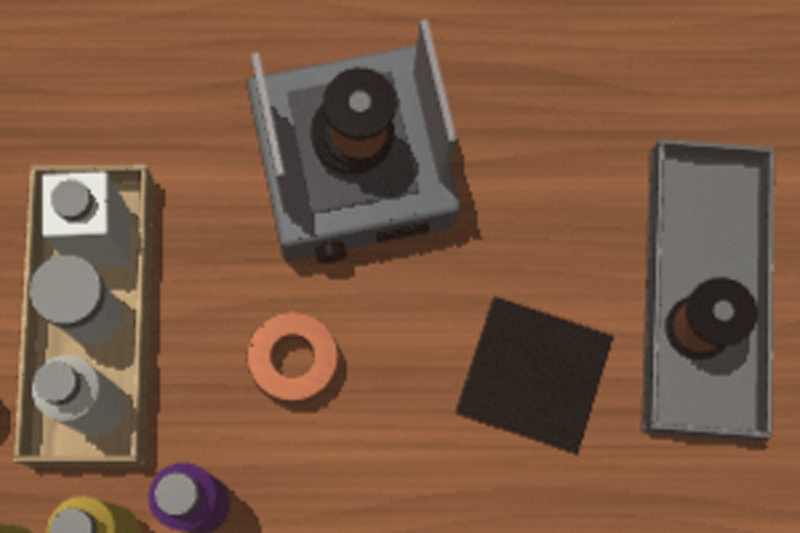

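```bash
cat >> look.py <<'E'
def ray(c,u,v):
    m=cams.camera_model(c);T=m["world_from_camera"];d=T[:3,:3]@np.linalg.solve(m["mtx"],[u,v,1.]);return T[:3,3],d/np.linalg.norm(d)
def tri(a,b):
    (p,d),(q,e)=ray("top",*a),ray("scene",*b)
    s=np.linalg.lstsq(np.c_[d,-e],q-p,rcond=None)[0];A=p+s[0]*d;B=q+s[1]*e
    return (A+B)/2,np.linalg.norm(A-B)
def onz(c,uv,z):
    p,d=ray(c,*uv);return p+d*(z-p[2])/d[2]
E
python3 - <<'E'
from look import *
T=lambda u,v:(125+u/2.6667-.3,60+v/2.6667-.3)
S=lambda u,v:(120+u/3-.33,130+v/3-.33)
L=dict(spool=((359,102),(243,219),75+94),bottle=((64,380),(643,239),152),spare=((724,310),(169,56),80),jar=((67,290),(577,330),110),can=((72,201),(514,361),130),
choke=((294,357),(448,252),35),mat1=((494,297),(231,146),5),mat2=((612,337),(331,115),5),mat3=((578,454),(373,178),5),mat4=((457,411),(270,210),5),
tr1=((656,143),(5,130),35),tr3=((769,439),(276,73),35),tr2=((772,150),(5,130),35),tr4=((645,431),(276,73),35),
cr1=((32,167),(513,515),45),cr2=((150,167),(420,443),45),cr3=((16,463),(719,334),45),
chA=((256,55),(275,298),170),chB=((281,172),(354,224),170),chC=((425,22),(140,228),170),chD=((452,138),(220,160),170))
for k,(a,b,z) in L.items():
    p,e=tri(T(*a),S(*b));print(k,p.round(1),round(e,1),"top@z",onz("top",T(*a),z)[:2].round(1),"sc@z",onz("scene",S(*b),z)[:2].round(1))
print("cr4",onz("top",T(138,463),45),"trs", [onz("scene",S(*q),35)[:2].round(0).tolist() for q in ((5,130),(218,31),(276,73),(60,190))])
from scipy.spatial.transform import Rotation as R
q=env.get_state()["eef_rot"];print(R.from_quat(np.roll(q,-1)).as_matrix().round(3))
E
```

```text
spool [627.6  53.2 166.8] 1.5 top@z [626.   53.8] sc@z [629.3  54.4]
bottle [391.  295.3 151.1] 5.6 top@z [392.5 292.8] sc@z [389.8 297.8]
spare [ 469.2 -271.7   77.2] 0.9 top@z [ 468.9 -271.1] sc@z [ 471.1 -268. ]
jar [478.2 304.6 110.4] 1.0 top@z [478.  305.1] sc@z [478.3 304. ]
can [552.8 299.9 127.7] 1.1 top@z [551.7 299.7] sc@z [554.7 300.7]
choke [434.1 112.1  32.9] 0.3 top@z [433.6 112.1] sc@z [435.7 113.4]
mat1 [500.3 -88.5  74.6] 53.9 top@z [498.2 -77.4] sc@z [ 466.1 -179.8]
mat2 [ 419.1 -133.7   69.5] 91.7 top@z [ 459.4 -188.7] sc@z [ 355.  -143.3]
mat3 [ 337.4 -143.1  -86.9] 66.7 top@z [ 348.  -152.3] sc@z [392.4 -37.2]
mat4 [432.2 -83.4 -56.2] 102.0 top@z [388.  -40.2] sc@z [500.8 -75.4]
tr1 [ 651.1 -245.1   81.9] 68.2 top@z [ 642.9 -231.7] sc@z [ 639.8 -337. ]
tr3 [ 343.1 -304.9  -16. ] 76.1 top@z [ 359.3 -320. ] sc@z [ 373.3 -211.4]
tr2 [ 637.5 -343.5   30.1] 1.5 top@z [ 636.1 -342.2] sc@z [ 639.8 -337. ]
tr4 [ 368.9 -211.7   31.1] 7.0 top@z [ 366.2 -207.8] sc@z [ 373.3 -211.4]
cr1 [615.  361.8  41.4] 1.1 top@z [613.3 361.2] sc@z [617.3 362.9]
cr2 [616.  253.3  34.9] 4.2 top@z [613.7 249.8] sc@z [620.3 260.4]
cr3 [336.  360.2  38. ] 2.9 top@z [334.5 359.4] sc@z [342.8 362.2]
chA [668.6 141.2 167.3] 0.6 top@z [667.6 140.7] sc@z [670.  143.5]
chB [564.3 120.  165.2] 4.2 top@z [563.9 118.1] sc@z [566.5 125.5]
chC [698.3  -1.2 167.3] 3.0 top@z [698.   -2.1] sc@z [699.1   2.9]
chD [594.3 -22.5 166.1] 3.5 top@z [594.  -23.5] sc@z [596.1 -17.1]
cr4 [334.82896593 250.11266208  45.        ] trs [[640.0, -337.0], [370.0, -316.0], [373.0, -211.0], [652.0, -219.0]]
[[ 0.922  0.386  0.   ]
 [ 0.386 -0.922  0.   ]
 [ 0.    -0.    -1.   ]]
```

The top view shows the mixer with the spool on its pad at (260,98), the crate at left with canister, jar and white bottle (149,202), the mat at (325,200), and the tray with the spare at (396,176). The purple, yellow and red look-alikes stand around the crate. Triangulated heights agree with the text. First I turn the tool so it closes along the mixer's x.

```bash
cat >> look.py <<'E'
from scipy.spatial.transform import Rotation as R
def go(x,y,z,yaw=None):
    """shift to target in tool units (1=40mm); tool-z turn (1=.12rad) for closing axis at yaw deg; upright error"""
    s=env.get_state();M=R.from_quat(np.roll(s["eef_rot"],-1)).as_matrix()
    a=np.degrees(np.arctan2(M[1,1],M[0,1]))
    print("t",round(s["time"],2),"pos",np.round(s["eef_pos"],1),"yaw",round(a,1),"zax",M[:,2].round(3),"open",round(s["opening"],1),"F",np.round(s["contact_force"],1),"g",round(s["gripper_force"],1))
    print("units",((M.T@(np.array([x,y,z])-s["eef_pos"]))/40).round(2),"turn",None if yaw is None else round(-np.radians((yaw-a+90)%180-90)/.12,2))
E
python3 -m handwheel '[[[0,0,0],[0,0,-0.96],1],[[0,0,0],[0,0,-0.96],1],[[0,0,0],[0,0,-0.96],1],[[0,0,0],[0,0,-0.96],1],[[0,0,0],[0,0,-0.96],1],[[0,0,0],[0,0,-0.96],1],[[0,0,0],[0,0,-0.96],1],[[0,0,0],[0,0,-0.96],1],[[0,0,0],[0,0,-0.96],1],[[0,0,0],[0,0,-0.96],1],[[0,0,0],[0,0,-0.96],1],[[0,0,0],[0,0,-0.96],1]]'
python3 -c "
from look import *
go(628,54,242,11.7)"
```

```text
time: 3.3
eef_pos: [251.0, -599.6, 242.3]
eef_rot: [-0.0, 0.628, 0.779, -0.0]
contact_force: [0.1, -0.6, -1.2]
opening: 85.5
gripper_force: 0.0
t 3.3 pos [ 251.  -599.6  242.3] yaw 12.3 zax [-0. -0. -1.] open 85.5 F [ 0.1 -0.6 -1.2] g 0.0
units [1.397e+01 1.268e+01 1.000e-02] turn 0.08
```

```bash
python3 -m handwheel '[[[0.58,0.53,0],[0,0,0],1],[[0.58,0.53,0],[0,0,0],1],[[0.58,0.53,0],[0,0,0],1],[[0.58,0.53,0],[0,0,0],1],[[0.58,0.53,0],[0,0,0],1],[[0.58,0.53,0],[0,0,0],1],[[0.58,0.53,0],[0,0,0],1],[[0.58,0.53,0],[0,0,0],1],[[0.58,0.53,0],[0,0,0],1],[[0.58,0.53,0],[0,0,0],1],[[0.58,0.53,0],[0,0,0],1],[[0.58,0.53,0],[0,0,0],1]]' >/dev/null
python3 -m handwheel '[[[0.58,0.53,0],[0,0,0],1],[[0.58,0.53,0],[0,0,0],1],[[0.58,0.53,0],[0,0,0],1],[[0.58,0.53,0],[0,0,0],1],[[0.58,0.53,0],[0,0,0],1],[[0.58,0.53,0],[0,0,0],1],[[0.58,0.53,0],[0,0,0],1],[[0.58,0.53,0],[0,0,0],1],[[0.58,0.53,0],[0,0,0],1],[[0.58,0.53,0],[0,0,0],1],[[0.58,0.53,0],[0,0,0],1],[[0.58,0.53,0],[0,0,0],1]]' >/dev/null
python3 -c "
from look import *
go(627.6,53.5,134,11.7)"
```

```text
t 5.3 pos [634.5  51.7 242.4] yaw 11.9 zax [ 0. -0. -1.] open 85.3 F [ 0.3 -0.9  0.4] g 0.0
units [ 0.08 -0.16  2.71] turn 0.03
```

```bash
python3 -m handwheel '[[[0.08,-0.16,0],[0,0,0],1],[[0,0,0],[0,0,0],1],[[0,0,0.45],[0,0,0],1],[[0,0,0.45],[0,0,0],1],[[0,0,0.45],[0,0,0],1],[[0,0,0.45],[0,0,0],1],[[0,0,0.45],[0,0,0],1],[[0,0,0.45],[0,0,0],1],[[0,0,0],[0,0,0],1],[[0,0,0],[0,0,0],1]]' >/dev/null
python3 -c "
from look import *
go(627.6,53.5,134,11.7)
for c in ('top','scene'): cv2.imwrite(f'pics/{c}1.png',cams.read_camera(c)[:,:,::-1])
a=cv2.imread('pics/top1.png')[50:170,190:320];b=cv2.imread('pics/scene1.png')[130:270,140:280]
cv2.imwrite('pics/g1.png',np.hstack([cv2.resize(a,(400,370)),cv2.resize(b,(370,370))]))"
```

```text
t 6.13 pos [626.2  50.6 133.8] yaw 11.9 zax [-0.002 -0.001 -1.   ] open 85.6 F [0.6 0.5 0.2] g 0.0
units [ 0.06  0.05 -0.01] turn 0.02
```

View pics/g1.png

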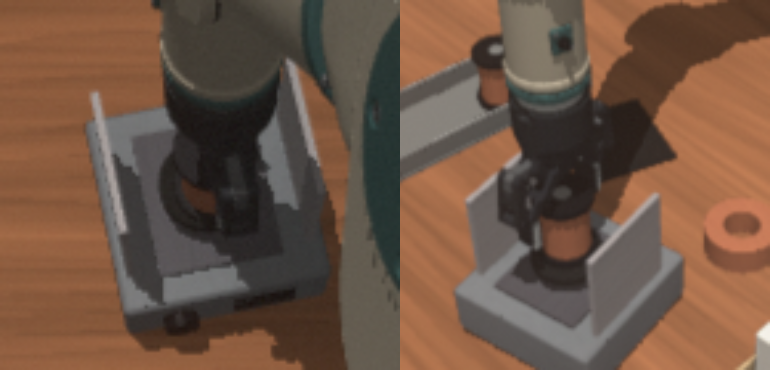

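The fingers straddle the spool between the cheeks, with no contact. Next I close and lift.

```bash
python3 -m handwheel '[[[0.03,0.03,0],[0,0,0],-1],[[0,0,0],[0,0,0],-1],[[0,0,0],[0,0,0],-1],[[0,0,0],[0,0,0],-1],[[0,0,0],[0,0,0],-1],[[0,0,0],[0,0,0],-1],[[0,0,0],[0,0,0],-1],[[0,0,0],[0,0,0],-1]]'
python3 -m handwheel '[[[0,0,-0.2],[0,0,0],-1],[[0,0,-0.4],[0,0,0],-1],[[0,0,-0.4],[0,0,0],-1],[[0,0,-0.4],[0,0,0],-1],[[0,0,-0.4],[0,0,0],-1],[[0,0,-0.4],[0,0,0],-1],[[0,0,-0.4],[0,0,0],-1],[[0,0,0],[0,0,0],-1]]'
python3 -c "
from look import *
go(573,-278,240,-4)"
```

```text
time: 6.9
eef_pos: [628.3, 53.8, 134.6]
eef_rot: [0.0, 0.63, 0.777, 0.0]
contact_force: [0.1, -0.2, 3.7]
opening: 60.0
gripper_force: 63.5
time: 7.57
eef_pos: [629.0, 54.0, 240.8]
eef_rot: [0.001, 0.63, 0.777, 0.001]
contact_force: [1.8, 0.4, -2.7]
opening: 59.8
gripper_force: 65.6
t 7.57 pos [629.   54.  240.8] yaw 11.9 zax [ 0.004  0.001 -1.   ] open 59.8 F [ 1.8  0.4 -2.7] g 65.6
units [-7.83 -3.09  0.01] turn 2.32
```

```bash
python3 -m handwheel '[[[-0.4,-0.16,0],[0,0,0],-1],[[-0.66,-0.26,0],[0,0,0],-1],[[-0.66,-0.26,0],[0,0,0],-1],[[-0.66,-0.26,0],[0,0,0],-1],[[-0.66,-0.26,0],[0,0,0],-1],[[-0.66,-0.26,0],[0,0,0],-1],[[-0.66,-0.26,0],[0,0,0],-1],[[-0.66,-0.26,0],[0,0,0],-1],[[-0.66,-0.26,0],[0,0,0],-1],[[-0.66,-0.26,0],[0,0,0],-1],[[-0.66,-0.26,0],[0,0,0],-1],[[-0.66,-0.26,0],[0,0,0],-1]]' >/dev/null
python3 -m handwheel '[[[0,0,0],[0,0,0.58],-1],[[0,0,0],[0,0,0.58],-1],[[0,0,0],[0,0,0.58],-1],[[0,0,0],[0,0,0.58],-1],[[0,0,0],[0,0,0],-1],[[0,0,0],[0,0,0],-1]]' >/dev/null
python3 -c "
from look import *
go(573,-278,150,-4)
for c in ('top','scene'): cv2.imwrite(f'pics/{c}2.png',cams.read_camera(c)[:,:,::-1])
a=cv2.imread('pics/top2.png')[70:240,310:480];b=cv2.imread('pics/scene2.png')[50:220,80:250]
cv2.imwrite('pics/g2.png',np.hstack([cv2.resize(a,(400,400)),cv2.resize(b,(400,400))]))"
```

```text
t 9.07 pos [ 572.3 -270.7  237. ] yaw -3.9 zax [-0.002  0.001 -1.   ] open 60.0 F [-0.2  0.9 -4.6] g 65.6
units [-0.18  0.04  2.17] turn 0.02
```

View pics/g2.png

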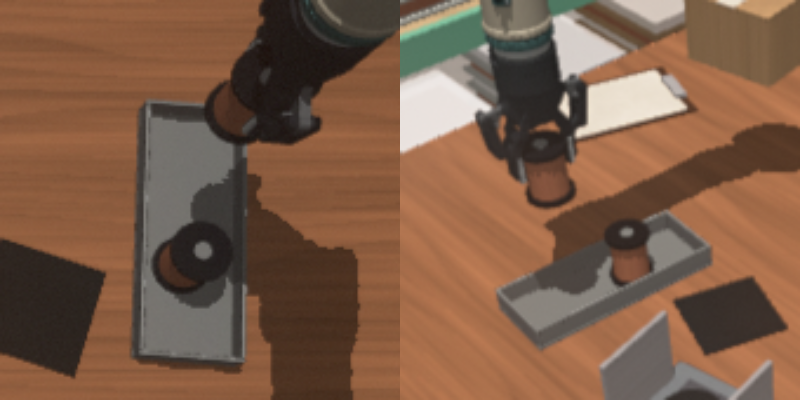

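```bash
python3 -m handwheel '[[[-0.18,0.03,0.3],[0,0,0],-1],[[0,0,0.48],[0,0,0],-1],[[0,0,0.48],[0,0,0],-1],[[0,0,0.48],[0,0,0],-1],[[0,0,0.48],[0,0,0],-1],[[0,0,0.48],[0,0,0],-1],[[0,0,0.48],[0,0,0],-1],[[0,0,0.48],[0,0,0],-1],[[0,0,0.48],[0,0,0],-1],[[0,0,0.38],[0,0,0],-1],[[0,0,0],[0,0,0],-1],[[0,0,0],[0,0,0],-1]]'
python3 -m handwheel '[[[0,0,0.07],[0,0,0],-1],[[0,0,0.07],[0,0,0],-1],[[0,0,0],[0,0,0],-1]]'
```

```text
time: 10.17
eef_pos: [572.8, -278.4, 56.1]
eef_rot: [-0.001, 0.731, 0.682, -0.001]
contact_force: [0.4, -0.2, -2.7]
opening: 59.9
gripper_force: 65.8
time: 10.42
eef_pos: [574.1, -278.6, 52.4]
eef_rot: [0.0, 0.731, 0.682, 0.0]
contact_force: [0.0, -0.1, -2.5]
opening: 59.7
gripper_force: 65.8
```

```bash
python3 -m handwheel '[[[0,0,0.06],[0,0,0],-1],[[0,0,0],[0,0,0],-1]]';python3 -m handwheel '[[[0,0,0.06],[0,0,0],-1],[[0,0,0],[0,0,0],-1]]';python3 -m handwheel '[[[0,0,0.06],[0,0,0],-1],[[0,0,0],[0,0,0],-1]]'
```

```text
time: 10.58
eef_pos: [573.8, -278.4, 49.7]
eef_rot: [0.0, 0.731, 0.682, 0.0]
contact_force: [-0.2, -0.1, -4.2]
opening: 59.7
gripper_force: 65.8
time: 10.75
eef_pos: [574.1, -278.5, 47.8]
eef_rot: [0.001, 0.731, 0.682, 0.0]
contact_force: [-0.4, 0.1, -0.3]
opening: 59.9
gripper_force: 65.7
time: 10.92
eef_pos: [574.1, -278.8, 47.5]
eef_rot: [0.001, 0.732, 0.682, -0.0]
contact_force: [-6.0, 1.7, 15.9]
opening: 60.2
gripper_force: 65.0
```

```bash
python3 -m handwheel '[[[0,0,-0.04],[0,0,0],0.2],[[0,0,0],[0,0,0],0.6],[[0,0,0],[0,0,0],1],[[0,0,0],[0,0,0],1],[[0,0,0],[0,0,0],1],[[0,0,0],[0,0,0],1]]'
python3 -m handwheel '[[[0,0,-0.2],[0,0,0],1],[[0,0,-0.4],[0,0,0],1],[[0,0,-0.5],[0,0,0],1],[[0,0,-0.5],[0,0,0],1],[[0,0,-0.5],[0,0,0],1],[[0,0,-0.5],[0,0,0],1],[[0,0,-0.5],[0,0,0],1],[[0,0,-0.5],[0,0,0],1],[[0,0,-0.5],[0,0,0],1],[[0,0,-0.5],[0,0,0],1]]'
python3 -c "
from look import *
go(391,295,245,90)
for c in ('top','scene'): cv2.imwrite(f'pics/{c}3.png',cams.read_camera(c)[:,:,::-1])
a=cv2.imread('pics/top3.png')[70:240,310:480];b=cv2.imread('pics/scene3.png')[80:250,80:250]
cv2.imwrite('pics/g3.png',np.hstack([cv2.resize(a,(400,400)),cv2.resize(b,(400,400))]))"
```

```text
time: 11.42
eef_pos: [573.8, -278.2, 46.1]
eef_rot: [-0.0, 0.731, 0.682, 0.0]
contact_force: [0.2, 0.8, -0.9]
opening: 85.4
gripper_force: 0.0
time: 12.25
eef_pos: [573.6, -278.2, 232.0]
eef_rot: [0.0, 0.731, 0.682, 0.0]
contact_force: [0.6, -1.4, -0.3]
opening: 85.7
gripper_force: 0.0
t 12.25 pos [ 573.6 -278.2  232. ] yaw -4.0 zax [ 0. -0. -1.] open 85.7 F [ 0.6 -1.4 -0.3] g 0.0
units [13.98 -5.55 -0.33] turn 12.51
```

View pics/g3.png

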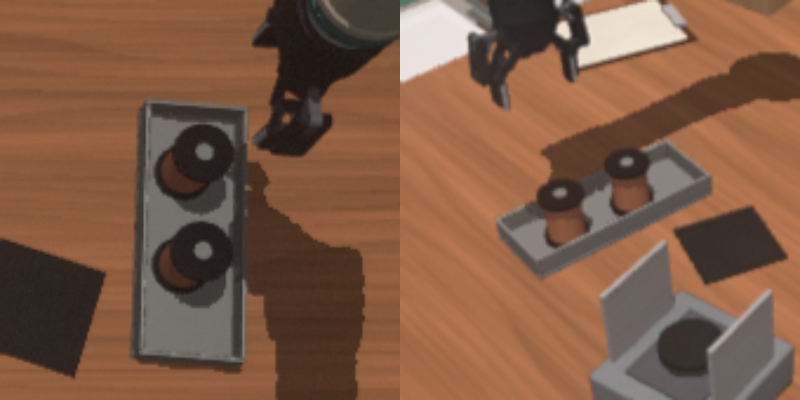

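```bash
python3 -m handwheel '[[[0,0,0],[0,0,-0.98],1],[[0,0,0],[0,0,-0.98],1],[[0,0,0],[0,0,-0.98],1],[[0,0,0],[0,0,-0.98],1],[[0,0,0],[0,0,-0.98],1],[[0,0,0],[0,0,-0.98],1],[[0,0,0],[0,0,-0.98],1],[[0,0,0],[0,0,-0.98],1],[[0,0,0],[0,0,-0.98],1],[[0,0,0],[0,0,-0.98],1],[[0,0,0],[0,0,-0.98],1],[[0,0,0],[0,0,-0.98],1]]' >/dev/null
python3 -c "
from look import *
go(391,295,245)
for c in ('top','scene'):
    cams.read_camera(c)
    for t in ('pad_top','bottle'): print(c,t,[(np.round(d['at'],1).tolist(),round(d['score'],2)) for d in spotter.mark_of(c,t)],[(np.round(d['extent'],1).tolist(),round(d['score'],2)) for d in spotter.find_in(c,t)])
print(onz('scene',(204.1,225.8),94))
from cv2 import findContours
g=cv2.cvtColor(cv2.imread('pics/top3.png'),cv2.COLOR_BGR2GRAY);g=cv2.cvtColor(cams.read_camera('top'),cv2.COLOR_RGB2GRAY)
h=cv2.cvtColor(cams.read_camera('scene'),cv2.COLOR_RGB2GRAY)
for n,c,im,(x,y) in (('top','top',g,(253,108)),('sc','scene',h,(204,226))):
    m=(im<45).astype(np.uint8);k,l,st,ce=cv2.connectedComponentsWithStats(m);i=l[y,x];print(n,im[y,x],st[i],ce[i],onz(c,ce[i],94) if i else '')"
```

```text
t 13.35 pos [ 573.3 -278.2  229.9] yaw 77.2 zax [-0.001  0.    -1.   ] open 85.3 F [-0.2 -0.1  0.4] g 0.0
units [ 7.62 12.96 -0.37] turn None
top pad_top [([109.0, 255.1], 0.66)] [([239.2, 93.2, 272.4, 124.8], 0.73)]
top bottle [([246.1, 199.5], 0.98), ([209.3, 108.4], 0.96), ([213.2, 162.5], 0.66), ([266.9, 129.3], 0.57)] [([144.9, 252.0, 178.1, 272.7], 0.91), ([180.4, 234.6, 210.8, 259.0], 0.84), ([137.5, 193.9, 169.0, 227.0], 0.82), ([76.5, 190.3, 117.7, 221.2], 0.74), ([97.4, 252.5, 138.9, 281.2], 0.59), ([372.5, 124.4, 409.0, 152.6], 0.39)]
scene pad_top [([221.2, 201.9], 0.72)] [([189.3, 214.4, 212.5, 239.5], 0.66)]
scene bottle [([248.3, 329.6], 0.97), ([225.9, 350.5], 0.75), ([280.6, 364.1], 0.72), ([239.3, 378.3], 0.62), ([212.8, 318.7], 0.61)] [([323.3, 204.5, 343.7, 256.8], 0.95), ([368.4, 198.3, 401.2, 245.6], 0.95), ([341.8, 183.0, 361.3, 231.7], 0.83), ([310.1, 172.4, 335.1, 219.9], 0.81), ([355.4, 234.9, 385.6, 287.4], 0.63)]
[633.21985702  64.83830925  94.        ]
top 41 [242  95  32  33 801] [257.56928839 110.77652934] [625.51353601  57.25680866  94.        ]
sc 50 [     0      0    512    384 195867] [255.91175645 191.76264506]
```

```bash
python3 -m handwheel '[[[0.32,0.54,0],[0,0,0],1],[[0.42,0.72,0],[0,0,0],1],[[0.42,0.72,0],[0,0,0],1],[[0.42,0.72,0],[0,0,0],1],[[0.42,0.72,0],[0,0,0],1],[[0.42,0.72,0],[0,0,0],1],[[0.42,0.72,0],[0,0,0],1],[[0.42,0.72,0],[0,0,0],1],[[0.42,0.72,0],[0,0,0],1],[[0.42,0.72,0],[0,0,0],1],[[0.42,0.72,0],[0,0,0],1],[[0.42,0.72,0],[0,0,0],1]]' >/dev/null
python3 -c "
from look import *
go(391,295,245)
print('bottle',tri((162.5,213.2),(329.6,248.3)),onz('top',(162.5,213.2),5),onz('scene',(329.6,248.3),5))
b=cv2.imread('pics/scene3.png')[200:255,180:235]
cv2.imwrite('pics/pad.png',cv2.resize(b,None,fx=7,fy=7,interpolation=cv2.INTER_CUBIC))
b0=cv2.imread('pics/top0.png')[180:245,125:190];b=cv2.imread('pics/top3.png')[85:140,230:285]
cv2.imwrite('pics/pad.png',np.hstack([cv2.resize(cv2.imread('pics/scene3.png')[200:255,180:235],(385,385)),cv2.resize(b,(385,385))]))
"
```

```text
t 14.95 pos [457.8  97.6 230.6] yaw 76.8 zax [ 0.001 -0.    -1.   ] open 85.5 F [1.  0.  0.2] g 0.0
units [ 2.75  4.42 -0.36] turn None
bottle (array([387.61061788, 298.45819506,  -1.49637196]), np.float64(6.102012203261414)) [388.56631059 294.55943926   5.        ] [390.37499013 303.7705369    5.        ]
```

View pics/pad.png

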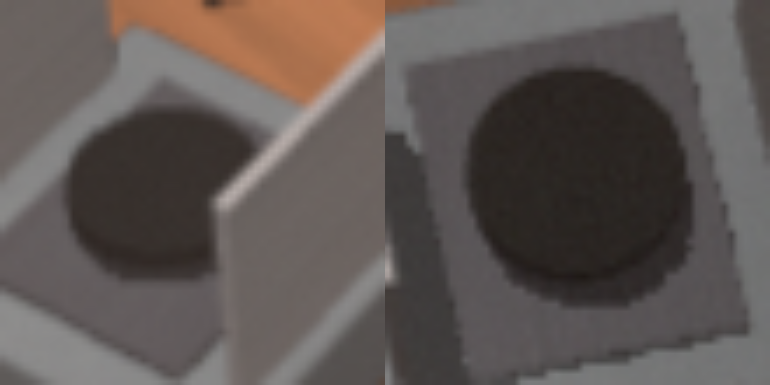

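```bash
python3 -m handwheel '[[[0.4,0.65,0],[0,0,0],1],[[0.4,0.65,0],[0,0,0],1],[[0.4,0.65,0],[0,0,0],1],[[0.4,0.65,0],[0,0,0],1],[[0.4,0.65,0],[0,0,0],1],[[0.4,0.65,0],[0,0,0],1],[[0.2,0.3,0],[0,0,0],1],[[0,0,0],[0,0,0],1]]' >/dev/null
python3 -c "
from look import *
go(391,296,101)
print('pad',onz('top',(257,109.2),94),onz('scene',(202.8,226.2),94))
print('hub',onz('top',(396.7,133.8),80),onz('scene',(147.7,161.2),80))"
```

```text
t 15.62 pos [393.5 288.  231. ] yaw 77.2 zax [ 0.     0.004 -1.   ] open 85.3 F [-0.2 -1.   0.3] g 0.0
units [0.11 0.17 3.25] turn None
pad [629.52703129  58.63570441  94.        ] [636.60596686  63.55083857  94.        ]
hub [ 573.22885447 -278.79552868   80.        ] [ 573.68148657 -277.45561543   80.        ]
```

```bash
python3 -m handwheel '[[[0.11,0.17,0],[0,0,0],1],[[0,0,0.4],[0,0,0],1],[[0,0,0.4],[0,0,0],1],[[0,0,0.4],[0,0,0],1],[[0,0,0.4],[0,0,0],1],[[0,0,0.4],[0,0,0],1],[[0,0,0.4],[0,0,0],1],[[0,0,0.4],[0,0,0],1],[[0,0,0.4],[0,0,0],1],[[0,0,0],[0,0,0],1],[[0,0,0],[0,0,0],1]]'
python3 -c "
from look import *
go(391,296,103)"
```

```text
time: 16.53
eef_pos: [392.7, 290.0, 102.0]
eef_rot: [-0.0, 0.115, 0.993, -0.001]
contact_force: [-0.2, 0.1, 0.5]
opening: 85.5
gripper_force: 0.0
t 16.53 pos [392.7 290.  102. ] yaw 76.8 zax [-0.001 -0.002 -1.   ] open 85.5 F [-0.2  0.1  0.5] g 0.0
units [ 0.07  0.14 -0.03] turn None
```

```bash
python3 -m handwheel '[[[0.07,0.14,0],[0,0,0],1],[[0,0,0],[0,0,0],0],[[0,0,0],[0,0,0],-1],[[0,0,0],[0,0,0],-1],[[0,0,0],[0,0,0],-1],[[0,0,0],[0,0,0],-1],[[0,0,0],[0,0,0],-1],[[0,0,0],[0,0,0],-1],[[0,0,0],[0,0,0],-1]]'
python3 -m handwheel '[[[0,0,-0.1],[0,0,0],-1],[[0,0,-0.2],[0,0,0],-1],[[0,0,-0.4],[0,0,0],-1],[[0,0,-0.5],[0,0,0],-1],[[0,0,-0.5],[0,0,0],-1],[[0,0,-0.5],[0,0,0],-1],[[0,0,-0.5],[0,0,0],-1],[[0,0,-0.5],[0,0,0],-1],[[0,0,-0.5],[0,0,0],-1],[[0,0,-0.5],[0,0,0],-1],[[0,0,0],[0,0,0],-1]]'
python3 -c "
from look import *
go(391,296,103)
for c in ('top','scene'): cv2.imwrite(f'pics/{c}4.png',cams.read_camera(c)[:,:,::-1])
a=cv2.imread('pics/top4.png')[110:280,60:230];b=cv2.imread('pics/scene4.png')[110:310,240:440]
cv2.imwrite('pics/g4.png',np.hstack([cv2.resize(a,(400,400)),cv2.resize(b,(400,400))]))"
```

```text
time: 17.28
eef_pos: [391.7, 297.9, 103.5]
eef_rot: [0.001, 0.115, 0.993, 0.001]
contact_force: [-0.5, -0.1, 7.3]
opening: 54.5
gripper_force: 62.1
time: 18.2
eef_pos: [392.1, 298.5, 273.9]
eef_rot: [0.002, 0.115, 0.993, 0.002]
contact_force: [-0.3, 2.0, -2.9]
opening: 54.5
gripper_force: 64.3
t 18.2 pos [392.1 298.5 273.9] yaw 76.8 zax [ 0.005  0.004 -1.   ] open 54.5 F [-0.3  2.  -2.9] g 64.3
units [ 0.03 -0.09  4.27] turn None
```

View pics/g4.png

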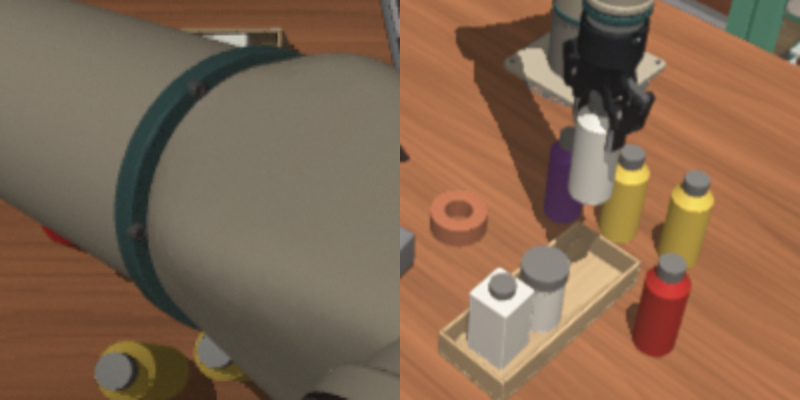

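The bottle is held upright in the gripper, and the jar and canister haven't moved. I'll carry it over the mixer.

```bash
python3 -c "
from look import *
go(631,60,288)"
```

```text
t 18.3 pos [391.1 296.7 270.6] yaw 76.8 zax [ 0.001 -0.    -1.   ] open 54.7 F [ 0.1 -0.1 -4. ] g 64.3
units [-7.19 -4.39 -0.43] turn None
```

```bash
python3 -m handwheel '[[[-0.3,-0.18,-0.25],[0,0,0],-1],[[-0.55,-0.34,-0.2],[0,0,0],-1],[[-0.63,-0.385,0],[0,0,0],-1],[[-0.63,-0.385,0],[0,0,0],-1],[[-0.63,-0.385,0],[0,0,0],-1],[[-0.63,-0.385,0],[0,0,0],-1],[[-0.63,-0.385,0],[0,0,0],-1],[[-0.63,-0.385,0],[0,0,0],-1],[[-0.63,-0.385,0],[0,0,0],-1],[[-0.63,-0.385,0],[0,0,0],-1],[[-0.6,-0.37,0],[0,0,0],-1],[[-0.4,-0.24,0],[0,0,0],-1]]' >/dev/null
python3 -m handwheel '[[[0,0,0],[0,0,0],-1],[[0,0,0],[0,0,0],-1]]' >/dev/null
python3 -c "
from look import *
go(631,60,200)
cams.read_camera('scene')
print([(np.round(d['extent'],1).tolist(),round(d['score'],2)) for d in spotter.find_in('scene','bottle')])
for c in ('top','scene'): cv2.imwrite(f'pics/{c}5.png',cams.read_camera(c)[:,:,::-1])
b=cv2.imread('pics/scene5.png')[80:260,130:310]
cv2.imwrite('pics/g5.png',cv2.resize(b,(540,540),interpolation=cv2.INTER_CUBIC))"
```

```text
t 19.47 pos [620.5  68.8 285.6] yaw 76.7 zax [-0.004 -0.001 -1.   ] open 54.4 F [-0.1  1.3 -3.7] g 64.3
units [-0.31 -0.15  2.14] turn None
[([193.3, 156.1, 216.0, 208.4], 0.92), ([309.0, 171.7, 334.5, 218.8], 0.88), ([338.1, 183.8, 361.8, 231.2], 0.77), ([371.2, 197.8, 399.0, 243.9], 0.69), ([355.1, 234.8, 386.4, 289.2], 0.67)]
```

View pics/g5.png

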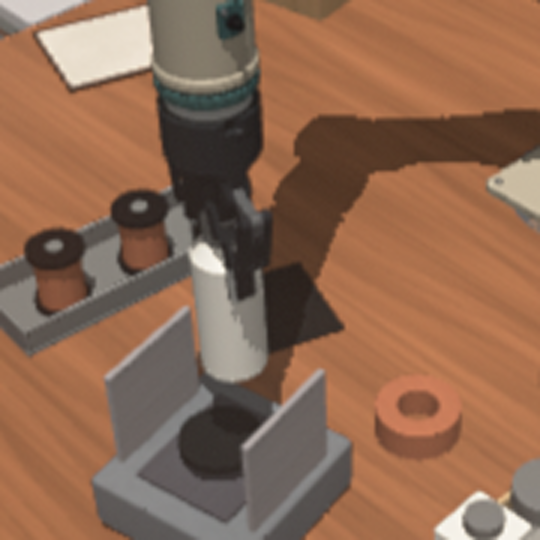

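```bash
python3 -m handwheel '[[[-0.31,-0.15,0],[0,0,0],-1],[[0,0,0.4],[0,0,0],-1],[[0,0,0.4],[0,0,0],-1],[[0,0,0.4],[0,0,0],-1],[[0,0,0.4],[0,0,0],-1],[[0,0,0.2],[0,0,0],-1],[[0,0,0],[0,0,0],-1],[[0,0,0],[0,0,0],-1]]' >/dev/null
python3 -c "
from look import *
print('bottom@start',onz('scene',(208,201.3),187))
go(631,60,192.5)"
```

```text
bottom@start [623.94706496  78.61472948 187.        ]
t 20.33 pos [631.7  62.4 216.6] yaw 76.9 zax [-0.  0. -1.] open 54.2 F [ 0.4  0.1 -3.5] g 64.4
units [ 0.   -0.06  0.6 ] turn None
```

```bash
python3 -m handwheel '[[[0.02,-0.1,0],[0,0,0],-1],[[0,0,0.2],[0,0,0],-1],[[0,0,0.2],[0,0,0],-1],[[0,0,0],[0,0,0],-1],[[0,0,0],[0,0,0],-1]]' 
python3 -m handwheel '[[[0,0,0.08],[0,0,0],-1],[[0,0,0.08],[0,0,0],-1],[[0,0,0],[0,0,0],-1]]'
python3 -m handwheel '[[[0,0,0.06],[0,0,0],-1],[[0,0,0],[0,0,0],-1]]'
```

```text
time: 20.75
eef_pos: [629.7, 57.9, 199.7]
eef_rot: [-0.001, 0.115, 0.993, -0.0]
contact_force: [0.3, 0.3, -2.7]
opening: 54.2
gripper_force: 64.4
time: 21.0
eef_pos: [629.8, 58.1, 193.3]
eef_rot: [-0.0, 0.115, 0.993, -0.0]
contact_force: [-0.1, -0.4, -3.4]
opening: 54.6
gripper_force: 64.4
time: 21.17
eef_pos: [630.4, 58.1, 192.0]
eef_rot: [0.0, 0.115, 0.993, -0.0]
contact_force: [-1.4, -1.4, 2.8]
opening: 54.1
gripper_force: 65.0
```

```bash
for i in 1; do python3 -m handwheel '[[[0,0,0.08],[0,0,0],-1],[[0,0,0.08],[0,0,0],-1],[[0,0,0],[0,0,0],-1]]'; python3 -m handwheel '[[[0,0,0.08],[0,0,0],-1],[[0,0,0],[0,0,0],-1]]'; done
```

```text
time: 21.42
eef_pos: [630.5, 58.2, 185.8]
eef_rot: [0.001, 0.115, 0.993, -0.0]
contact_force: [-1.4, -1.2, 7.2]
opening: 54.5
gripper_force: 65.4
time: 21.58
eef_pos: [630.5, 58.2, 183.0]
eef_rot: [0.001, 0.115, 0.993, -0.0]
contact_force: [-2.7, -0.2, 9.2]
opening: 54.2
gripper_force: 65.5
```

```bash
python3 -m handwheel '[[[0,0,0.06],[0,0,0],-1],[[0,0,0],[0,0,0],-1]]'; python3 -m handwheel '[[[0,0,0.05],[0,0,0],-1],[[0,0,0],[0,0,0],-1]]'
```

```text
time: 21.75
eef_pos: [630.6, 58.2, 181.0]
eef_rot: [0.001, 0.115, 0.993, -0.0]
contact_force: [-3.5, -0.0, 11.3]
opening: 54.8
gripper_force: 65.6
time: 21.92
eef_pos: [630.7, 58.3, 180.4]
eef_rot: [0.001, 0.115, 0.993, -0.0]
contact_force: [-6.1, -1.3, 16.5]
opening: 54.6
gripper_force: 66.1
```

```bash
python3 -m handwheel '[[[0,0,0.04],[0,0,0],-1],[[0,0,0],[0,0,0],-1],[[0,0,0],[0,0,0],-1],[[0,0,0],[0,0,0],-1],[[0,0,0],[0,0,0],-1],[[0,0,0],[0,0,0],-1],[[0,0,0],[0,0,0],-1],[[0,0,0],[0,0,0],-1],[[0,0,0],[0,0,0],-1],[[0,0,0],[0,0,0],-1]]'; python3 -m handwheel '[[[0,0,0],[0,0,0],-1],[[0,0,0],[0,0,0],-1],[[0,0,0],[0,0,0],-1],[[0,0,0],[0,0,0],-1],[[0,0,0],[0,0,0],-1],[[0,0,0],[0,0,0],-1],[[0,0,0],[0,0,0],-1],[[0,0,0],[0,0,0],-1],[[0,0,0],[0,0,0],-1],[[0,0,0],[0,0,0],-1]]'
```

```text
time: 22.75
eef_pos: [630.9, 58.3, 180.4]
eef_rot: [0.002, 0.115, 0.993, -0.001]
contact_force: [-6.9, -2.3, 24.9]
opening: 54.2
gripper_force: 67.4
time: 23.58
eef_pos: [630.9, 58.3, 180.4]
eef_rot: [0.002, 0.115, 0.993, -0.001]
contact_force: [-7.4, -2.1, 24.0]
opening: 54.8
gripper_force: 67.4
```

The pad is on its stop: z stays at 180.4 while the force rises to 25 N, and it held about 1.7 s. Next I lift and go to the mat.

```bash
python3 -m handwheel '[[[0,0,-0.1],[0,0,0],-1],[[0,0,-0.2],[0,0,0],-1],[[0,0,-0.4],[0,0,0],-1],[[0,0,-0.5],[0,0,0],-1],[[0,0,-0.5],[0,0,0],-1],[[0,0,-0.5],[0,0,0],-1],[[0,0,-0.4],[0,0,0],-1],[[0,0,-0.2],[0,0,0],-1],[[0,0,0],[0,0,0],-1]]'
python3 -c "
from look import *
go(425,-113,290)"
```

```text
time: 24.33
eef_pos: [631.1, 58.6, 289.5]
eef_rot: [0.002, 0.115, 0.993, 0.001]
contact_force: [0.5, -0.3, -2.9]
opening: 54.5
gripper_force: 64.4
t 24.33 pos [631.1  58.6 289.5] yaw 76.8 zax [ 0.003  0.001 -1.   ] open 54.5 F [ 0.5 -0.3 -2.9] g 64.4
units [ 4.04 -5.35 -0.03] turn None
```

```bash
python3 -m handwheel '[[[0.2,-0.26,0],[0,0,0],-1],[[0.35,-0.47,0],[0,0,0],-1],[[0.4,-0.53,0],[0,0,0],-1],[[0.4,-0.53,0],[0,0,0],-1],[[0.4,-0.53,0],[0,0,0],-1],[[0.4,-0.53,0],[0,0,0],-1],[[0.4,-0.53,0],[0,0,0],-1],[[0.4,-0.53,0],[0,0,0],-1],[[0.4,-0.53,0],[0,0,0],-1],[[0.4,-0.53,0],[0,0,0],-1],[[0.2,-0.3,0],[0,0,0],-1],[[0.05,-0.1,0],[0,0,0],-1]]' 
python3 -m handwheel '[[[0,0,0],[0,0,0],-1],[[0,0,0],[0,0,0],-1]]' >/dev/null
python3 -c "
from look import *
go(425,-113,112)"
```

```text
time: 25.33
eef_pos: [422.1, -116.8, 286.6]
eef_rot: [-0.002, 0.116, 0.993, -0.001]
contact_force: [0.4, 0.2, -3.6]
opening: 54.7
gripper_force: 64.6
t 25.5 pos [ 426.  -114.2  287.6] yaw 76.8 zax [ 0.001  0.001 -1.   ] open 54.2 F [-0.3 -0.2 -3. ] g 64.5
units [0.03 0.02 4.39] turn None
```

```bash
python3 -m handwheel '[[[0,0,0.25],[0,0,0],-1],[[0,0,0.45],[0,0,0],-1],[[0,0,0.5],[0,0,0],-1],[[0,0,0.5],[0,0,0],-1],[[0,0,0.5],[0,0,0],-1],[[0,0,0.5],[0,0,0],-1],[[0,0,0.5],[0,0,0],-1],[[0,0,0.5],[0,0,0],-1],[[0,0,0.4],[0,0,0],-1],[[0,0,0.2],[0,0,0],-1],[[0,0,0],[0,0,0],-1],[[0,0,0],[0,0,0],-1]]' 
python3 -m handwheel '[[[0,0,0.06],[0,0,0],-1],[[0,0,0],[0,0,0],-1]]'
```

```text
time: 26.5
eef_pos: [425.9, -113.7, 115.6]
eef_rot: [-0.0, 0.114, 0.994, 0.0]
contact_force: [0.3, -0.5, -3.0]
opening: 54.6
gripper_force: 64.5
time: 26.67
eef_pos: [426.2, -114.6, 114.0]
eef_rot: [0.001, 0.115, 0.993, 0.0]
contact_force: [0.3, 0.1, -2.7]
opening: 54.5
gripper_force: 64.5
```

```bash
python3 -m handwheel '[[[0,0,0.1],[0,0,0],-1],[[0,0,0.06],[0,0,0],-1],[[0,0,0],[0,0,0],-1],[[0,0,0],[0,0,0],-1]]' 
python3 -m handwheel '[[[0,0,0.06],[0,0,0],-1],[[0,0,0],[0,0,0],-1]]'
python3 -m handwheel '[[[0,0,0.04],[0,0,0],-1],[[0,0,0],[0,0,0],-1]]'
```

```text
time: 27.0
eef_pos: [425.4, -114.7, 107.1]
eef_rot: [-0.0, 0.115, 0.993, -0.0]
contact_force: [-0.6, 0.6, -3.3]
opening: 54.7
gripper_force: 64.5
time: 27.17
eef_pos: [425.4, -114.7, 104.5]
eef_rot: [-0.0, 0.115, 0.993, 0.0]
contact_force: [0.0, 0.3, -3.5]
opening: 54.8
gripper_force: 64.5
time: 27.33
eef_pos: [425.8, -114.6, 103.5]
eef_rot: [0.0, 0.115, 0.993, -0.0]
contact_force: [-1.7, 0.9, 2.7]
opening: 54.1
gripper_force: 65.1
```

Touchdown on the mat. I release and withdraw straight up.

```bash
python3 -m handwheel '[[[0,0,0],[0,0,0],0.4],[[0,0,0],[0,0,0],0.7],[[0,0,0],[0,0,0],1],[[0,0,0],[0,0,0],1],[[0,0,0],[0,0,0],1],[[0,0,0],[0,0,0],1]]'
python3 -m handwheel '[[[0,0,-0.15],[0,0,0],1],[[0,0,-0.3],[0,0,0],1],[[0,0,-0.5],[0,0,0],1],[[0,0,-0.5],[0,0,0],1],[[0,0,-0.5],[0,0,0],1],[[0,0,-0.5],[0,0,0],1],[[0,0,-0.5],[0,0,0],1],[[0,0,-0.5],[0,0,0],1],[[0,0,-0.4],[0,0,0],1],[[0,0,0],[0,0,0],1]]'
python3 -m handwheel '[[[0,-0.3,0],[0,0,0],1],[[0,-0.5,0],[0,0,0],1],[[0,-0.6,0],[0,0,0],1],[[0,-0.6,0],[0,0,0],1],[[0,-0.6,0],[0,0,0],1],[[0,-0.6,0],[0,0,0],1],[[0,-0.6,0],[0,0,0],1],[[0,-0.6,0],[0,0,0],1],[[0,-0.4,0],[0,0,0],1],[[0,-0.2,0],[0,0,0],1],[[0,0,0],[0,0,0],1]]'
python3 -c "
from look import *
for c in ('top','scene'):
    im=cams.read_camera(c);cv2.imwrite(f'pics/{c}6.png',im[:,:,::-1])
    for t in ('bottle','spool','jar','canister','choke'): print(c,t,[(np.round(d['at'],1).tolist(),round(d['score'],2)) for d in spotter.mark_of(c,t)],[(np.round(d['extent'],1).tolist(),round(d['score'],2)) for d in spotter.find_in(c,t)])
"
```

```text
time: 27.83
eef_pos: [425.5, -114.7, 103.1]
eef_rot: [0.0, 0.115, 0.993, 0.0]
contact_force: [-0.3, 0.0, 0.4]
opening: 85.5
gripper_force: 0.0
time: 28.67
eef_pos: [427.2, -114.6, 260.1]
eef_rot: [0.003, 0.115, 0.993, -0.001]
contact_force: [-0.0, 0.2, 0.5]
opening: 85.3
gripper_force: 0.0
time: 29.58
eef_pos: [379.0, -310.8, 256.5]
eef_rot: [-0.0, 0.116, 0.993, 0.0]
contact_force: [-0.3, -0.2, -0.5]
opening: 85.3
gripper_force: 0.0
top bottle [([248.3, 202.4], 0.68), ([200.4, 324.8], 0.59), ([268.8, 128.1], 0.57), ([212.6, 108.7], 0.56), ([109.1, 256.1], 0.19)] [([143.3, 249.2, 174.6, 271.6], 0.97), ([180.6, 232.9, 211.3, 261.5], 0.96), ([99.6, 254.0, 138.4, 280.8], 0.86), ([77.8, 194.7, 117.5, 219.7], 0.82), ([315.4, 177.9, 346.1, 213.1], 0.56)]
top spool [([144.9, 385.1], 0.68)] [([375.6, 125.1, 409.6, 153.8], 0.79), ([313.8, 178.8, 345.6, 213.1], 0.67), ([374.6, 162.4, 408.1, 193.7], 0.47)]
top jar [([181.6, 159.8], 0.7)] [([136.9, 158.1, 170.1, 188.3], 0.89), ([138.1, 125.3, 177.7, 156.5], 0.59)]
top canister [([151.0, 162.4], 0.63)] [([140.2, 126.1, 174.2, 158.4], 0.93), ([219.0, 65.7, 296.6, 158.4], 0.16)]
top choke [([194.2, 233.1], 0.8), ([120.3, 259.6], 0.25)] [([218.9, 175.2, 252.2, 213.0], 0.59)]
scene bottle [([280.5, 364.7], 0.97), ([215.7, 318.7], 0.93), ([224.9, 346.3], 0.87), ([185.4, 220.9], 0.83), ([240.0, 379.2], 0.82), ([183.6, 221.9], 0.25)] [([335.9, 182.9, 364.1, 232.0], 0.89), ([209.1, 144.8, 229.8, 188.5], 0.85), ([310.0, 171.1, 334.8, 219.6], 0.79), ([368.7, 196.8, 395.7, 242.4], 0.77), ([353.3, 237.8, 388.5, 290.5], 0.71)]
scene spool [([180.3, 153.7], 0.72)] [([140.2, 157.6, 158.7, 184.9], 0.63)]
scene jar [([264.8, 305.4], 0.9)] [([298.4, 231.7, 325.5, 273.9], 0.73)]
scene canister [] [([271.8, 245.0, 306.0, 293.4], 0.96)]
scene choke [([225.3, 271.2], 0.69)] [([254.7, 206.6, 286.8, 234.0], 0.7)]
```

```bash
python3 -c "
from rig import env
print(env.sign_off())"
```

```text
the job is handed in; nothing more can be done
None
```

The job is handed in at about 31 s of the 67 s: the spool stands upright in the tray beside the spare. The bottle was held with the pad on its stop for about 1.7 s and now stands upright at the centre of the mat. The final camera check found the jar, canister, choke ring and spare spool where they started.

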